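# Shut the tagged air valve behind the sliding cover

## Robot

A 7-joint arm with a two-finger parallel gripper is mounted at the origin on a cart in front of the work surface, level with it; the furniture and walls round the work are solid. World frame = base frame: x ahead of the robot, y to its left, z up, the work surface at z = 0. Lengths are in m, angles in rad, forces in N, time in s.
With the tool pointing down it reaches from about 0.425 to 0.875 m from the base axis. Payload 4.7 kg.
Tool frame: the origin (TCP) lies midway between the tips of the shut fingers; the grasp point (between the pads) lies 19 mm behind it; y points along the fingers, z is the direction in which the jaws open and shut, and the axes are right-handed (so a half turn about y gives the same grasp; the last joint's range is limited). The gripper opens to 85 mm and grips with 20 to 120 N. Pads are 22 mm wide; open, the fingers measure 114 mm over their backs; the gripper's body (76 mm by 85 mm) begins 54 mm behind the grasp point. The pads swing forward as they close: fully open they stand 13 mm farther back than shut.
Start: joints at [1.127, 0.321, -0.07, 1.45, 0.023, 1.371, -0.057], TCP at [0.287, -0.583, 0.231] pointing down, gripper open.
Joint ranges: [-2.86, 2.86], [-0.3, 2.09], [-1.38, 1.24], [0.06, 2.45], [-1.56, 4.7], [0.09, 2.05], [-2.69, 2.69]. Speed limits (rad/s): [2.57, 2.57, 3.14, 3.14, 3.14, 3.14, 3.14].

## Interface

Orientations are given as [roll, pitch, yaw] about the fixed x, y, z axes, in that order (R = Rz(yaw) Ry(pitch) Rx(roll)).
In Python, from rig import r gives the robot as it stands.
- The arm moves only by the tool move_arm, never from a script. Its argument "moves" is a list of rows, each an object of numbers: "hand": the opening, from -1 (shut) to 1 (fully open); "tx", "ty", "tz": the shift along the tool's x, y, z in mm; "rx", "ry", "rz": the turn, a rotation vector about the tool's x, y, z in degrees. A call has 1 to 12 rows; each row shifts and turns the pose as measured when the row begins, along the tool's axes as they then stand; what a row does not reach is not made up. A row lasts 1/8 s, in which the tool goes at most 62.5 mm and 10.7 degrees, less where a joint would pass 70% of its speed; a pose out of reach is approached as far as the arm can. A call with a gripper value outside its range is refused whole. The fingers move at their own pace and stop on an object; "force" is the grip in N (left out, the last holds). Time passes only in rows, so rows that do not move let the fingers close. It gives the time, the measured TCP pose, the force and the opening at its end, in the units of the state.
- r.state(): the state, without advancing time (a new reading comes with each control period).
- r.get_image(name): name is "scene" or "top"; returns a dict with "image" (480x640x3 uint8, blue, green, red), "fx", "fy", "cx", "cy" (pixels), "rvec" (rotation vector, rad) and "tvec" (3), from world to camera coordinates, as OpenCV has them. Camera axes: x right, y down, z forward; pixel columns grow to the right and rows downward; lengths in m; the calibration is good to about 2 mm. A picture is of the moment at which its call begins. There is no depth.
- r.job_done(): hands the job in, once; it reports no verdict.
The state is a dict: "clock": time; "joint_pos": joint angles; "dq": joint speeds; "effort": joint torques, N m; "tcp_pos": TCP position; "ee_rot": TCP orientation; "ft_force": force on the tool from outside, world axes, zero at the start; "ft_torque": the same for the moment, N m; "width": finger opening in m.
Only numpy, scipy, OpenCV 4.12 (cv2) and the standard library are available. Lean on these libraries where they do the work, as an engineer would, in place of code of your own. Each camera call takes 0.05 s, during which the arm holds its last target.

## Task

Shut off one air line at the valve box on the desk: push the metal cover by its upturned lip all the way back under the hood, then push the valve handle with the round tag plate on its hub clockwise (seen from above) through its quarter turn, until it lies fully across against its stop. Use light pushes of the fingertips only, gripping nothing; leave the untagged handle open, the cover back, and the measuring things around the box where they are.

Things in the scene. Friction and masses are not known exactly. Their poses are not given: they have to be found in the camera images.
- valve_box: grey air valve box, fixed, 220 (x) x 236 (y) mm; origin under its centre on the desk, x from the well (robot side) back to the hood. Well inside: x -103 to 5, y -111 to 111, rim at height 50, floor 12. Hood x 5 to 110, top at 80; gauge on it to 89, knob to 103, slot for the cover under it. Two valve handles in the well, pivots at (-32, -48) and (-32, 37); which one is tagged changes
- cover_lip (a point): middle of the front face of the cover's upturned lip: a lip 150 mm wide (along the box's y), 5 mm thick with a rolled top edge 8 mm thick (2 mm proud of the face), 76 mm above the desk; it stands on the front edge of the bare aluminium cover plate (top 54 mm above the desk). The point lies 64 mm above the desk; push it along the box's +x
- cover_plate (a joint): travel of the cover in m: 0 shut over the well, 0.098 fully back against its stop with the lip just before the hood; starts between 0 and 0.012; dry friction of about 3 N, stays where it is left
- tagged_pivot (a point): on the turning axis of the handle to be shut, half-way up the handle (40 mm above the desk). Black handle with a round steel tag plate, 34 mm across, under the nut on its hub; hidden under the cover at the start
- tagged_tip (a point): on the same black handle, at the centre of its rounded end, 48 mm from the pivot, half-way up. The handle is a bar 13 mm wide (end 15 mm), 34 to 47 mm above the desk; open, it points along the box's -x; shut, along the box's +y
- tagged_handle (a joint): angle of the tagged handle in rad: 0 open, 1.571 shut against its stop, clockwise seen from above; starts between 0 and 0.12; friction 0.1 N m (about 2 to 3 N at the end), stays where it is left
- plain_pivot (a point): the same point of the other handle, which is alike but has only a nut on its hub, no tag plate
- plain_tip (a point): the same end point of the other, untagged handle
- plain_handle (a joint): angle of the untagged handle in rad, as for the tagged one; starts between 0 and 0.12 (open) and shall stay open
- ring_gauge: steel ring gauge, 47 mm across, 18 mm high, loose on top of the hood; origin under its centre
- dial_gauge: dial indicator 94 x 56 x 22 mm, loose on the desk left of the box; origin under its centre
- screw_dish: steel dish with small screws, 68 mm across, 14 mm high, loose on the desk left of the box; origin under its centre
- hex_key: black hexagon key 30 x 88 x 6 mm, loose on the desk in front of the box; origin under its centre
- micrometer: outside micrometer 59 x 134 x 17 mm, loose on the desk to the front left of the box; origin under its centre

How it is judged:
On the way, in this order (a step that is already met when the one before it is completed fails the run):
1. the cover has been pushed fully back under the hood (value of joint cover_plate above 0.088 m), for 0.2 s.
2. the tagged handle has been pushed across to its stop (value of joint tagged_handle above 1.43 rad), for 0.2 s.
At the end, for the whole second after the job is handed in: cover at least 88 mm of its 98 mm back, tagged handle within 0.14 rad (8 degrees) of its shut stop, untagged handle still open (under 0.25 rad), the five loose things within 30 mm of where they stood (value of joint cover_plate above 0.088 m and value of joint tagged_handle between 1.43 and 1.6 rad and value of joint plain_handle below 0.25 rad and distance of each of ring_gauge, dial_gauge, screw_dish, hex_key, micrometer from where it was at the start of the episode below 0.03 m); the robot touches nothing.
It fails at once if the untagged handle is turned away from open (value of joint plain_handle above 0.25 rad).
It fails at once if one of the loose things around the box is shifted or lifted (distance of any of ring_gauge, dial_gauge, screw_dish, hex_key, micrometer from where it was at the start of the episode above 0.03 m).
It fails at once if the cover is gripped or forced instead of lightly pushed (contact force between the fingers and cover_plate above 35 N).
It fails at once if a handle is gripped or forced instead of lightly pushed (contact force between the fingers and tagged_handle above 35 N or contact force between the fingers and plain_handle above 35 N).
It also fails if it takes over 45 s, if anything falls off the work surface, if the arm or the gripper's body presses on something with over 40 N, if the wrist force passes 120 N, or if a joint passes its speed limit or range.

## Working session

There is one attempt and no reset: what is moved stays moved. The work goes in short steps, Python scripts to look and compute and a tool call to move; the robot and the scene stay as the last step left them, time stands still between calls to the robot, and variables do not carry over. Pictures are saved under pics/ and viewed, and the job is handed in when it is done.

Besides the shell and the picture viewer there is one more tool, called after "Call:" by a JSON object that holds its "method" and its "body". move_arm: Moves the arm, as the interface text tells. Its arguments: {"type":"object","properties":{"moves":{"type":"array","items":{"type":"object","properties":{"hand":{"type":"number"},"tx":{"type":"number"},"ty":{"type":"number"},"tz":{"type":"number"},"rx":{"type":"number"},"ry":{"type":"number"},"rz":{"type":"number"}}}},"force":{"type":"number"}},"required":["moves"]}

```bash
mkdir -p pics; cat > h.py <<'E'
from rig import r
import cv2, numpy as np
def cam(n):
    d=r.get_image(n); R,_=cv2.Rodrigues(np.array(d["rvec"],float)); return d,R
def ray(d,u,v,z):
    R,_=cv2.Rodrigues(np.array(d["rvec"],float)); t=np.array(d["tvec"],float).ravel()
    c=-R.T@t; k=R.T@np.array([(u-d["cx"])/d["fx"],(v-d["cy"])/d["fy"],1]); return c+k*(z-c[2])/k[2]
def proj(d,P):
    K=np.array([[d["fx"],0,d["cx"]],[0,d["fy"],d["cy"]],[0,0,1.]])
    return cv2.projectPoints(np.array(P,float).reshape(-1,1,3),np.array(d["rvec"],float),np.array(d["tvec"],float),K,None)[0].reshape(-1,2)
E
python3 - <<'E'
from h import *
for n in("scene","top"):
    d,R=cam(n); cv2.imwrite(f"pics/{n}0.png",d["image"]); t=np.array(d["tvec"]).ravel(); print(n,d["fx"],d["cx"],d["cy"],-R.T@t,R.round(2).tolist())
s=r.state();print(s)
E
```

```text
scene 611.0555806756229 324.4854097312705 232.37771176161067 [0.07490826 0.78054564 0.66826152] [[-0.78, -0.63, 0.01], [-0.44, 0.54, -0.72], [0.45, -0.56, -0.69]]
top 523.1653807738858 315.6925695040763 231.2473108888797 [0.33030851 0.30701333 0.9341654 ] [[-0.0, -1.0, 0.04], [-0.99, -0.0, -0.16], [0.16, -0.04, -0.99]]
{'clock': 0.1, 'joint_pos': array([ 1.12708702,  0.32174874, -0.07007931,  1.45159976,  0.02260921,
        1.37080636, -0.05693912]), 'dq': array([ 0.0003113 , -0.00250112,  0.00055104, -0.00305471,  0.00066244,
       -0.00017809,  0.00176576]), 'effort': array([ 3.18215953e-04, -4.94878936e+01, -3.83757865e-01, -3.15211558e+01,
        1.31379714e-02,  7.36288464e-03,  2.68268360e-05]), 'tcp_pos': array([ 0.28701701, -0.58263629,  0.23030945]), 'ee_rot': array([-1.57256861e+00, -1.06943320e-04, -2.68379677e+00]), 'ft_force': array([-0.70148421,  0.40010366,  0.30704741]), 'ft_torque': array([ 0.01040932,  0.01663596, -0.03605648]), 'width': 0.08572724511564522}
```

View pics/scene0.png

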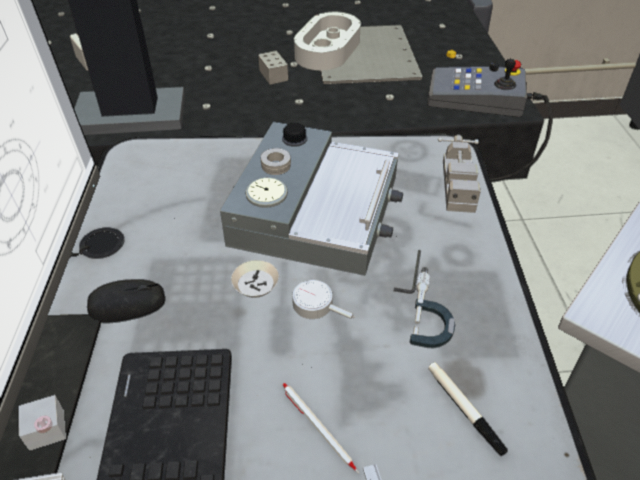

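View pics/top0.png

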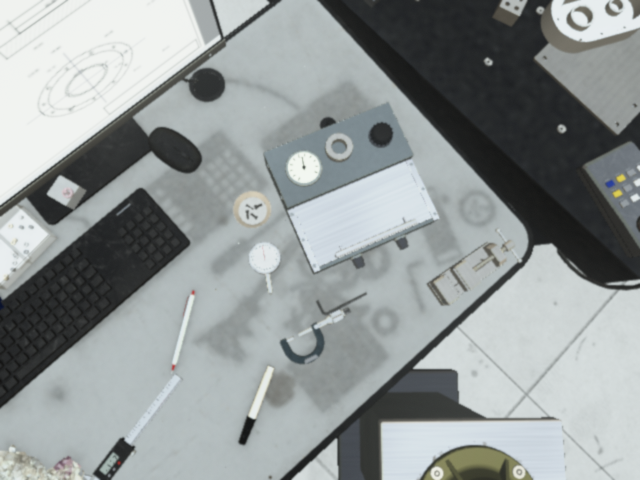

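```bash
python3 - <<'E'
from h import *
im=cv2.imread("pics/top0.png")[80:330,240:460]
cv2.imwrite("pics/topc.png",cv2.resize(im[10:210],None,fx=3.6,fy=3,interpolation=cv2.INTER_CUBIC))
im=cv2.imread("pics/scene0.png")[110:290,210:420]
cv2.imwrite("pics/scc.png",cv2.resize(im,None,fx=3,fy=3,interpolation=cv2.INTER_CUBIC))
E
```

```text
(no output)
```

View pics/topc.png

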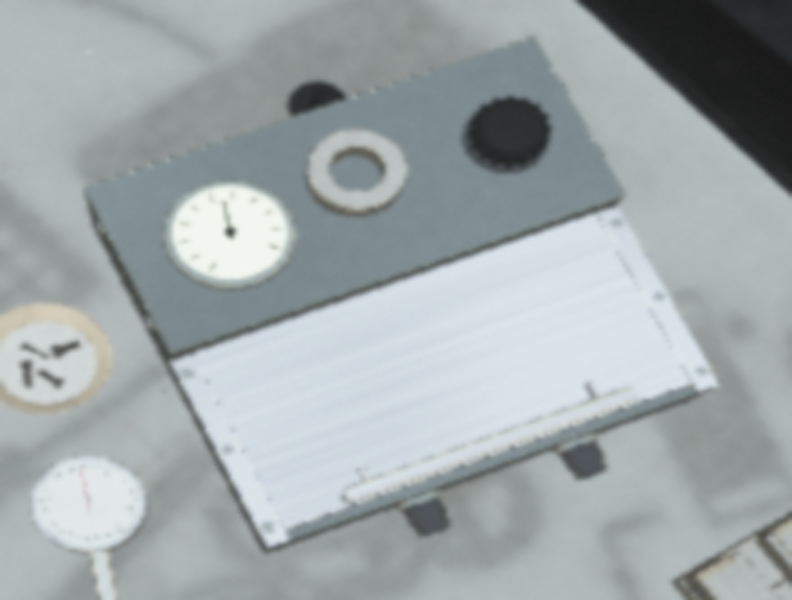

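View pics/scc.png

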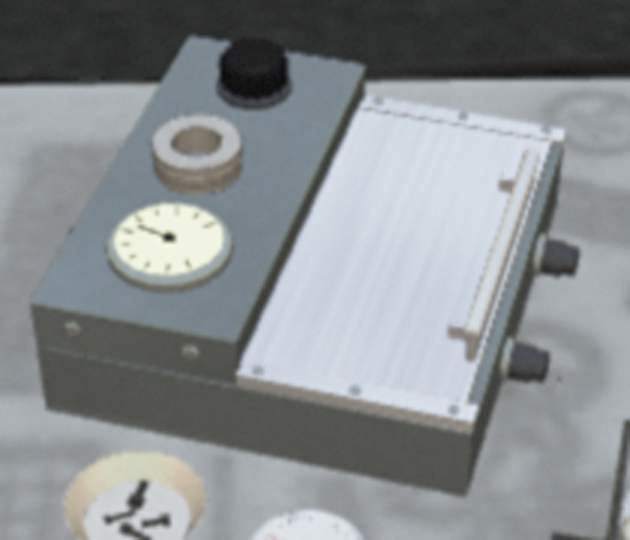

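```bash
cat >> h.py <<'E'
def fit(A,B):
    A=np.array(A);B=np.array(B);a=A.mean(0);b=B.mean(0);X=A-a;Y=B-b
    th=np.arctan2((X[:,0]*Y[:,1]-X[:,1]*Y[:,0]).sum(),(X*Y).sum());c,s=np.cos(th),np.sin(th);R=np.array([[c,-s],[s,c]])
    t=b-R@a; return th,R,t,(B-(A@R.T+t))
E
python3 - <<'E'
from h import *
d,_=cam("top")
px=[(88,188),(533,38),(622,202),(170,357),(268,548),(716,387)]
Z=[.08]*4+[.052]*2
A=[(.11,.118),(.11,-.118),(.005,-.118),(.005,.118),(-.11,.118),(-.11,-.118)]
B=[ray(d,240+x/3.6,90+y/3,z)[:2] for (x,y),z in zip(px,Z)]
for n in (4,6):
    th,R,t,e=fit(A[:n],B[:n]); print(np.degrees(th),t,(e*1000).round(1).tolist())
ds,_=cam("scene")
ps=[(35,305),(192,37),(365,66),(237,343)]
Bs=[ray(ds,210+x/3,110+y/3,.08)[:2] for x,y in ps]
Ao=[A[0],A[1],A[2],A[3]]
th2,R2,t2,e=fit(Ao,Bs);print(np.degrees(th2),t2,(e*1000).round(1).tolist())
# lip rolled top edge z=.076, ends in top & scene
for q in((350,497),(632,393)):
    print("lip top",(R.T@(ray(d,240+q[0]/3.6,90+q[1]/3,.076)[:2]-t)*1000).round(1))
for q in((472,332),(532,152)):
    print("lip sc",(R.T@(ray(ds,210+q[0]/3,110+q[1]/3,.076)[:2]-t)*1000).round(1))
for n,q,z in(("hexA",(318,305),0.006),("hexB",(366,293),.006),("mic end",(345,314),.015),("mic",(325,320),.015),("vise",(440,300),.03),("knobport",(359,262),.03)):
    w=ray(d,*q,z)[:2];print(n,w.round(3),(R.T@(w-t)*1000).round(0))
np.savez("box.npz",th=th,t=t)
E
```

```text
23.028658796313074 [0.54693863 0.21010588] [[0.6, -3.1], [0.2, 1.5], [-1.1, 2.6], [0.3, -1.0]]
23.319433747707276 [0.54787906 0.20961326] [[0.4, -2.9], [-1.1, 1.2], [-2.6, 2.9], [-0.1, -0.3], [1.9, -0.8], [1.4, -0.1]]
23.708299049876686 [0.5462005  0.21211201] [[-1.8, -0.8], [-1.2, -0.8], [1.1, 1.4], [1.9, 0.2]]
lip top [-99.1  72.3]
lip top [-97.7 -72.7]
lip sc [-98.1  78.4]
lip sc [-97.7 -67.7]
hexA [0.349 0.266] [-160.  130.]
hexB [0.37  0.181] [-175.   44.]
mic end [0.333 0.219] [-193.   94.]
mic [0.323 0.254] [-189.  130.]
vise [0.356 0.055] [-237.  -66.]
knobport [0.422 0.195] [-121.   36.]
```

```bash
cat >> h.py <<'E'
TH=np.radians(23.4);TB=np.array([.547,.2108])
RB=np.array([[np.cos(TH),-np.sin(TH)],[np.sin(TH),np.cos(TH)]])
def st():
    from scipy.spatial.transform import Rotation as Ro
    s=r.state();p=s["tcp_pos"];R=Ro.from_euler("xyz",s["ee_rot"]).as_matrix()
    print("t",round(s["clock"],2),"tcp",(p*1000).round(1),"rot",np.degrees(s["ee_rot"]).round(1),"box",((RB.T@(p[:2]-TB))*1000).round(1),"F",s["ft_force"].round(1),"w",round(s["width"],4),"q",s["joint_pos"].round(2));return p,R
def to(*pts):
    p,R=st()
    from scipy.spatial.transform import Rotation as Ro
    # desired: roll -90, yaw=TH-180
    D=Ro.from_euler("xyz",[-np.pi/2,0,TH-np.pi]).as_matrix()
    print("rotvec tool deg",np.degrees(Ro.from_matrix(R.T@D).as_rotvec()).round(1))
    for q in pts:
        w=np.array(q,float); print(w.round(3),"delta tool mm (now axes)",(R.T@(w-p)*1000).round(1)); p=w
def bx(x,y,z): 
    w=TB+RB@np.array([x,y])/1000; return [w[0],w[1],z/1000]
E
python3 - <<'E'
from h import *
to([.5,-.2,.23],bx(-125,0,200),bx(-125,0,62))
E
```

```text
t 0.2 tcp [ 287.1 -582.8  230.7] rot [ -90.1   -0.  -153.8] box [-553.7 -625.1] F [0.2 0.7 0.4] w 0.0853 q [ 1.13  0.32 -0.07  1.45  0.02  1.37 -0.06]
rotvec tool deg [0.1 2.8 0. ]
[ 0.5  -0.2   0.23] delta tool mm (now axes) [-360.2    0.9 -249.3]
[0.432 0.161 0.2  ] delta tool mm (now axes) [ -98.9   30.4 -353.9]
[0.432 0.161 0.062] delta tool mm (now axes) [ -0.  138.    0.2]
```

Call:
{"method": "move_arm", "body": {"moves": [{"hand":-1,"ry":2.8},{"hand":-1}], "force": 20}}

```text
invalid input at $.moves[0]: expected keys hand, tx, ty, tz, rx, ry, rz
```

```bash
python3 - <<'E'
from h import *
to([.5,-.2,.23],bx(-125,0,200),bx(-125,0,62))
E
```

```text
t 0.2 tcp [ 287.1 -582.8  230.7] rot [ -90.1   -0.  -153.8] box [-553.7 -625.1] F [0.2 0.7 0.4] w 0.0853 q [ 1.13  0.32 -0.07  1.45  0.02  1.37 -0.06]
rotvec tool deg [0.1 2.8 0. ]
[ 0.5  -0.2   0.23] delta tool mm (now axes) [-360.2    0.9 -249.3]
[0.432 0.161 0.2  ] delta tool mm (now axes) [ -98.9   30.4 -353.9]
[0.432 0.161 0.062] delta tool mm (now axes) [ -0.  138.    0.2]
```

Call:
{"method": "move_arm", "body": {"moves": [{"hand":-1,"tx":0,"ty":0,"tz":0,"rx":0,"ry":2.8,"rz":0},{"hand":-1,"tx":-40,"ty":0,"tz":-28,"rx":0,"ry":0,"rz":0},{"hand":-1,"tx":-40,"ty":0,"tz":-28,"rx":0,"ry":0,"rz":0},{"hand":-1,"tx":-40,"ty":0,"tz":-28,"rx":0,"ry":0,"rz":0},{"hand":-1,"tx":-40,"ty":0,"tz":-28,"rx":0,"ry":0,"rz":0},{"hand":-1,"tx":-40,"ty":0,"tz":-28,"rx":0,"ry":0,"rz":0},{"hand":-1,"tx":-40,"ty":0,"tz":-28,"rx":0,"ry":0,"rz":0},{"hand":-1,"tx":-40,"ty":0,"tz":-28,"rx":0,"ry":0,"rz":0}], "force": 20}}

```text
clock: 1.2
tcp_pos: [0.4682, -0.2878, 0.2281]
ee_rot: [-1.573, -0.003, -2.745]
ft_force: [0.4, -0.9, -0.2]
width: 0.0002
```

```bash
python3 - <<'E'
from h import *
to([.5,-.2,.23],bx(-125,0,200),bx(-125,0,62))
E
```

```text
t 1.2 tcp [ 468.2 -287.8  228.1] rot [ -90.1   -0.2 -157.3] box [-270.3 -426.3] F [ 0.4 -0.9 -0.2] w 0.0002 q [ 0.77  0.13 -0.29  1.7   0.04  1.33 -0.7 ]
rotvec tool deg [ 0.1 -0.7  0.2]
[ 0.5  -0.2   0.23] delta tool mm (now axes) [-63.2  -1.9 -68.7]
[0.432 0.161 0.2  ] delta tool mm (now axes) [ -77.2   30.6 -359.2]
[0.432 0.161 0.062] delta tool mm (now axes) [ -0.4 138.    0.3]
```

Good tracking. Remaining: about (-140, +28, -428).

Call:
{"method": "move_arm", "body": {"moves": [{"hand":-1,"tx":-30,"ty":0,"tz":-45,"rx":0,"ry":-0.7,"rz":0},{"hand":-1,"tx":-30,"ty":0,"tz":-45,"rx":0,"ry":0,"rz":0},{"hand":-1,"tx":-20,"ty":0,"tz":-50,"rx":0,"ry":0,"rz":0},{"hand":-1,"tx":-15,"ty":0,"tz":-50,"rx":0,"ry":0,"rz":0},{"hand":-1,"tx":-10,"ty":0,"tz":-50,"rx":0,"ry":0,"rz":0},{"hand":-1,"tx":-10,"ty":0,"tz":-50,"rx":0,"ry":0,"rz":0},{"hand":-1,"tx":-5,"ty":0,"tz":-45,"rx":0,"ry":0,"rz":0},{"hand":-1,"tx":-5,"ty":10,"tz":-45,"rx":0,"ry":0,"rz":0},{"hand":-1,"tx":0,"ty":10,"tz":-20,"rx":0,"ry":0,"rz":0}]}}

```text
clock: 2.33
tcp_pos: [0.4227, 0.1464, 0.2087]
ee_rot: [-1.571, 0.002, -2.725]
ft_force: [0.3, 0.2, -0.5]
width: -0.0002
```

```bash
python3 - <<'E'
from h import *
to(bx(-125,0,200),bx(-125,0,62))
E
```

```text
t 2.33 tcp [422.7 146.4 208.7] rot [-9.000e+01  1.000e-01 -1.561e+02] box [-139.7   -9.7] F [ 0.3  0.2 -0.5] w -0.0002 q [ 0.37 -0.1  -0.71  1.94 -0.07  1.28 -1.47]
rotvec tool deg [ 0.   0.5 -0.1]
[0.432 0.161 0.2  ] delta tool mm (now axes) [-14.7   8.8  -9.6]
[0.432 0.161 0.062] delta tool mm (now axes) [3.00e-01 1.38e+02 1.00e-01]
```

Call:
{"method": "move_arm", "body": {"moves": [{"hand":-1,"tx":-12,"ty":20,"tz":-9,"rx":0,"ry":0.5,"rz":0},{"hand":-1,"tx":0,"ty":35,"tz":0,"rx":0,"ry":0,"rz":0},{"hand":-1,"tx":0,"ty":35,"tz":0,"rx":0,"ry":0,"rz":0},{"hand":-1,"tx":0,"ty":30,"tz":0,"rx":0,"ry":0,"rz":0},{"hand":-1,"tx":0,"ty":20,"tz":0,"rx":0,"ry":0,"rz":0}]}}

```text
clock: 2.95
tcp_pos: [0.4306, 0.1627, 0.0663]
ee_rot: [-1.568, 0.007, -2.729]
ft_force: [-0.6, -0.7, 0.5]
width: 0.0004
```

```bash
python3 - <<'E'
from h import *
to(bx(-125,0,62))
for n in("scene","top"):
    d,_=cam(n); im=d["image"]; im=im[110:290,210:450] if n=="scene" else im[80:290,240:460]; cv2.imwrite(f"pics/{n}1.png",cv2.resize(im,None,fx=2.8,fy=2.8,interpolation=cv2.INTER_CUBIC))
E
```

```text
t 2.95 tcp [430.6 162.7  66.3] rot [ -89.9    0.4 -156.3] box [-125.9    2.1] F [-0.6 -0.7  0.5] w 0.0004 q [ 0.31  0.12 -0.76  2.08  0.11  0.97 -1.66]
rotvec tool deg [-0.1  0.3 -0.4]
[0.432 0.161 0.062] delta tool mm (now axes) [-0.9  4.3  2.1]
```

View pics/scene1.png

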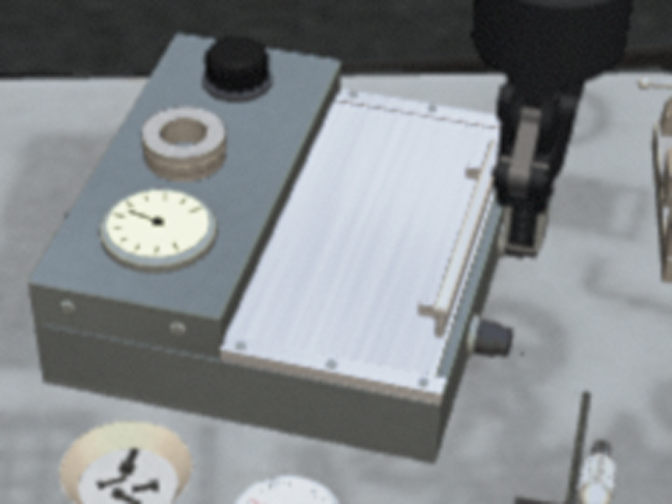

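View pics/top1.png

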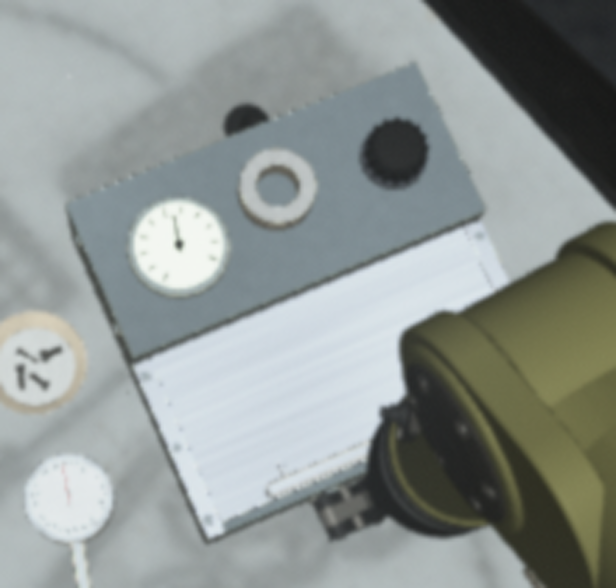

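Call:
{"method": "move_arm", "body": {"moves": [{"hand":-1,"tx":-5,"ty":4,"tz":2,"rx":0,"ry":0.3,"rz":-0.4},{"hand":-1,"tx":-5,"ty":0,"tz":0,"rx":0,"ry":0,"rz":0},{"hand":-1,"tx":-5,"ty":0,"tz":0,"rx":0,"ry":0,"rz":0},{"hand":-1,"tx":-5,"ty":0,"tz":0,"rx":0,"ry":0,"rz":0},{"hand":-1,"tx":-5,"ty":0,"tz":0,"rx":0,"ry":0,"rz":0}]}}

```text
clock: 3.68
tcp_pos: [0.4547, 0.1705, 0.0636]
ee_rot: [-1.568, -0.005, -2.735]
ft_force: [-3.5, -2.1, 0.7]
width: -0.0001
```

```bash
python3 - <<'E'
from h import *
to(bx(-20,0,62))
E
```

```text
t 3.67 tcp [454.7 170.5  63.6] rot [ -89.8   -0.3 -156.7] box [-100.7   -0.3] F [-3.5 -2.1  0.7] w -0.0001 q [ 0.28  0.2  -0.75  2.01  0.17  0.99 -1.71]
rotvec tool deg [-0.2 -0.1  0.3]
[0.529 0.203 0.062] delta tool mm (now axes) [-80.7   1.2  -0.5]
```

Call:
{"method": "move_arm", "body": {"moves": [{"hand":-1,"tx":-8,"ty":0,"tz":0,"rx":0,"ry":0,"rz":0},{"hand":-1,"tx":-8,"ty":0,"tz":0,"rx":0,"ry":0,"rz":0},{"hand":-1,"tx":-8,"ty":0,"tz":0,"rx":0,"ry":0,"rz":0},{"hand":-1,"tx":-8,"ty":0,"tz":0,"rx":0,"ry":0,"rz":0},{"hand":-1,"tx":-8,"ty":0,"tz":0,"rx":0,"ry":0,"rz":0},{"hand":-1,"tx":-8,"ty":0,"tz":0,"rx":0,"ry":0,"rz":0},{"hand":-1,"tx":-8,"ty":0,"tz":0,"rx":0,"ry":0,"rz":0},{"hand":-1,"tx":-8,"ty":0,"tz":0,"rx":0,"ry":0,"rz":0}]}}

```text
clock: 4.68
tcp_pos: [0.5175, 0.1977, 0.0635]
ee_rot: [-1.568, -0.005, -2.735]
ft_force: [-2.8, -0.3, 2.2]
width: 0.0003
```

```bash
python3 - <<'E'
from h import *
to(bx(-20,0,62))
E
```

```text
t 4.67 tcp [517.5 197.7  63.5] rot [ -89.8   -0.3 -156.7] box [-32.2  -0.3] F [-2.8 -0.3  2.2] w 0.0003 q [ 0.2   0.35 -0.72  1.85  0.27  1.04 -1.79]
rotvec tool deg [-0.2 -0.1  0.3]
[0.529 0.203 0.062] delta tool mm (now axes) [-12.2   1.4  -0.3]
```

Call:
{"method": "move_arm", "body": {"moves": [{"hand":-1,"tx":-4,"ty":0,"tz":0,"rx":0,"ry":0,"rz":0},{"hand":-1,"tx":-4,"ty":0,"tz":0,"rx":0,"ry":0,"rz":0},{"hand":-1,"tx":-3,"ty":0,"tz":0,"rx":0,"ry":0,"rz":0},{"hand":-1,"tx":-2,"ty":0,"tz":0,"rx":0,"ry":0,"rz":0}]}}

```text
clock: 5.18
tcp_pos: [0.5306, 0.2034, 0.0635]
ee_rot: [-1.568, -0.005, -2.735]
ft_force: [-3.2, -0.9, 2.2]
width: -0.0002
```

```bash
python3 - <<'E'
from h import *
to(bx(-10,0,62))
E
```

```text
t 5.17 tcp [530.6 203.4  63.5] rot [ -89.9   -0.3 -156.7] box [-17.9  -0.2] F [-3.2 -0.9  2.2] w -0.0002 q [ 0.19  0.38 -0.71  1.82  0.29  1.05 -1.8 ]
rotvec tool deg [-0.1 -0.1  0.3]
[0.538 0.207 0.062] delta tool mm (now axes) [-7.9  1.4 -0.3]
```

Call:
{"method": "move_arm", "body": {"moves": [{"hand":-1,"tx":-2,"ty":0,"tz":0,"rx":0,"ry":0,"rz":0},{"hand":-1,"tx":-2,"ty":0,"tz":0,"rx":0,"ry":0,"rz":0},{"hand":-1,"tx":-1.5,"ty":0,"tz":0,"rx":0,"ry":0,"rz":0}]}}

```text
clock: 5.55
tcp_pos: [0.5311, 0.2036, 0.0632]
ee_rot: [-1.567, -0.017, -2.735]
ft_force: [-7.1, -3.2, 5.6]
width: -0.0001
```

```bash
python3 - <<'E'
from h import *
to(bx(-10,0,62))
E
```

```text
t 5.55 tcp [531.1 203.6  63.2] rot [ -89.8   -1.  -156.7] box [-17.5  -0.3] F [-7.1 -3.2  5.6] w -0.0001 q [ 0.18  0.39 -0.7   1.81  0.29  1.07 -1.8 ]
rotvec tool deg [-0.2 -0.1  1. ]
[0.538 0.207 0.062] delta tool mm (now axes) [-7.5  1.1 -0.3]
```

Call:
{"method": "move_arm", "body": {"moves": [{"hand":-1,"tx":-2,"ty":0,"tz":0,"rx":0,"ry":0,"rz":0},{"hand":-1,"tx":-1,"ty":0,"tz":0,"rx":0,"ry":0,"rz":0},{"hand":-1,"tx":15,"ty":0,"tz":0,"rx":0,"ry":0,"rz":1},{"hand":-1,"tx":20,"ty":-20,"tz":0,"rx":0,"ry":0,"rz":0},{"hand":-1,"tx":20,"ty":-50,"tz":0,"rx":0,"ry":0,"rz":0},{"hand":-1,"tx":15,"ty":-50,"tz":40,"rx":0,"ry":0,"rz":0},{"hand":-1,"tx":0,"ty":-30,"tz":60,"rx":0,"ry":0,"rz":0},{"hand":-1,"tx":0,"ty":0,"tz":60,"rx":0,"ry":0,"rz":0}]}}

```text
clock: 6.55
tcp_pos: [0.5337, 0.0362, 0.2173]
ee_rot: [-1.561, 0.011, -2.723]
ft_force: [1.0, 0.5, -0.2]
width: -0.0001
```

```bash
python3 - <<'E'
from h import *
st()
for n in("scene","top"):
    d,_=cam(n); im=d["image"]; im=im[110:290,210:450] if n=="scene" else im[80:290,240:460]; cv2.imwrite(f"pics/{n}2.png",cv2.resize(im,None,fx=2.8,fy=2.8,interpolation=cv2.INTER_CUBIC))
E
```

```text
t 6.55 tcp [533.7  36.2 217.3] rot [ -89.4    0.6 -156. ] box [ -81.6 -155. ] F [ 1.   0.5 -0.2] w -0.0001 q [ 0.49  0.12 -0.66  1.75  0.08  1.29 -1.33]
```

View pics/scene2.png

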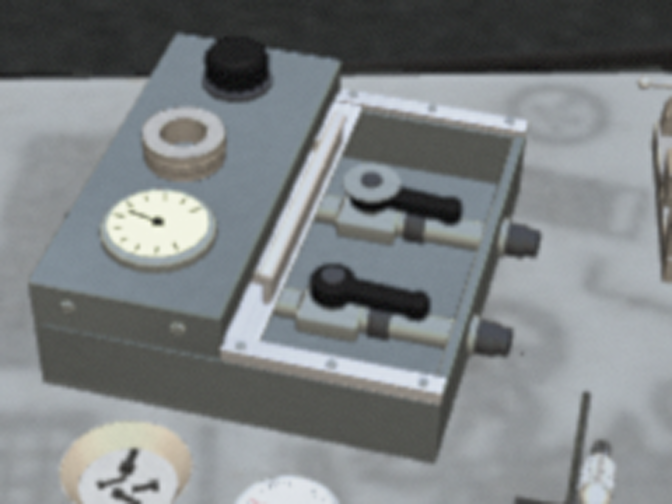

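View pics/top2.png

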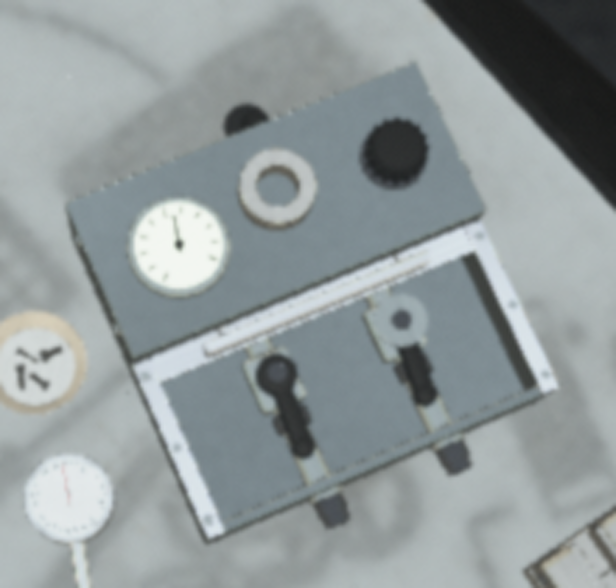

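```bash
python3 - <<'E'
from h import *
d,_=cam("top"); ds,_=cam("scene")
for n,q,z in(("tag hub",(402,319),.05),("tag tip",(426,395),.047),("plain hub",(277,373),.05),("plain tip",(304,448),.047)):
    print(n,(RB.T@(ray(d,240+q[0]/2.8,80+q[1]/2.8,z)[:2]-TB)*1000).round(1))
for n,q,z in(("tag hub",(371,181),.052),("tag tip",(452,206),.047),("plain hub",(332,277),.052),("plain tip",(420,297),.047)):
    print(n,(RB.T@(ray(ds,210+q[0]/2.8,110+q[1]/2.8,z)[:2]-TB)*1000).round(1))
E
```

```text
tag hub [-30.1 -50.4]
tag tip [-79.3 -44.7]
plain hub [-30.7  35.2]
plain tip [-79.6  38.6]
tag hub [-30.7 -44.3]
tag tip [-79.4 -41. ]
plain hub [-31.   41.9]
plain tip [-79.4  39.1]
```

```bash
python3 - <<'E'
from h import *
to(bx(-80,-79,120),bx(-80,-79,37))
d,_=cam("top")
print((RB.T@(ray(d,240+468/2.8,80+258/2.8,.052)[:2]-TB)*1000).round(1),(RB.T@(ray(d,240+540/2.8,80+385/2.8,.052)[:2]-TB)*1000).round(1))
E
```

```text
t 6.75 tcp [531.5  35.7 213.6] rot [ -89.7    0.3 -156.3] box [ -83.7 -154.5] F [-0.7  0.2 -0.4] w -0.0002 q [ 0.49  0.12 -0.66  1.75  0.08  1.29 -1.34]
rotvec tool deg [-0.3  0.3 -0.3]
[0.505 0.107 0.12 ] delta tool mm (now axes) [ -3.7  93.2 -76. ]
[0.505 0.107 0.037] delta tool mm (now axes) [ 0.4 83.  -0.4]
[ -11.1 -104.6] [-102.1 -111.4]
```

Call:
{"method": "move_arm", "body": {"moves": [{"hand":-1,"tx":-2,"ty":20,"tz":-38,"rx":0,"ry":0.3,"rz":0},{"hand":-1,"tx":-2,"ty":20,"tz":-36,"rx":0,"ry":0,"rz":0},{"hand":-1,"tx":0,"ty":40,"tz":0,"rx":0,"ry":0,"rz":0},{"hand":-1,"tx":0,"ty":20,"tz":0,"rx":0,"ry":0,"rz":0},{"hand":-1,"tx":0,"ty":0,"tz":0,"rx":0,"ry":0,"rz":0}]}}

```text
clock: 7.42
tcp_pos: [0.5034, 0.1183, 0.111]
ee_rot: [-1.566, 0.01, -2.715]
ft_force: [-0.6, 0.3, -0.1]
width: 0.0
```

```bash
python3 - <<'E'
from h import *
to(bx(-80,-79,80),bx(-80,-79,37))
E
```

```text
t 7.42 tcp [503.4 118.3 111. ] rot [ -89.7    0.6 -155.6] box [-76.7 -67.6] F [-0.6  0.3 -0.1] w 0.0 q [ 0.38  0.19 -0.72  1.91  0.14  1.08 -1.54]
rotvec tool deg [-0.3  1.  -0.6]
[0.505 0.107 0.08 ] delta tool mm (now axes) [ 3.8 31.  11.2]
[0.505 0.107 0.037] delta tool mm (now axes) [ 0.4 43.  -0.2]
```

Call:
{"method": "move_arm", "body": {"moves": [{"hand":-1,"tx":3,"ty":12,"tz":10,"rx":0,"ry":1,"rz":0},{"hand":-1,"tx":0,"ty":15,"tz":0,"rx":0,"ry":0,"rz":0},{"hand":-1,"tx":0,"ty":0,"tz":0,"rx":0,"ry":0,"rz":0}]}}

```text
clock: 7.8
tcp_pos: [0.5063, 0.1082, 0.084]
ee_rot: [-1.565, 0.013, -2.733]
ft_force: [-0.6, 0.2, -0.0]
width: -0.0002
```

```bash
python3 - <<'E'
from h import *
to(bx(-80,-79,37))
E
```

```text
t 7.8 tcp [506.3 108.2  84. ] rot [ -89.7    0.8 -156.6] box [-78.1 -78. ] F [-0.6  0.2 -0. ] w -0.0002 q [ 0.38  0.22 -0.7   1.94  0.17  1.03 -1.56]
rotvec tool deg [-0.3  0.  -0.8]
[0.505 0.107 0.037] delta tool mm (now axes) [ 2.5 47.   0.7]
```

Call:
{"method": "move_arm", "body": {"moves": [{"hand":-1,"tx":2,"ty":12,"tz":1,"rx":0,"ry":0,"rz":-0.8},{"hand":-1,"tx":0,"ty":12,"tz":0,"rx":0,"ry":0,"rz":0},{"hand":-1,"tx":0,"ty":12,"tz":0,"rx":0,"ry":0,"rz":0},{"hand":-1,"tx":0,"ty":8,"tz":0,"rx":0,"ry":0,"rz":0},{"hand":-1,"tx":0,"ty":0,"tz":0,"rx":0,"ry":0,"rz":0}]}}

```text
clock: 8.43
tcp_pos: [0.5053, 0.1061, 0.0369]
ee_rot: [-1.565, -0.001, -2.733]
ft_force: [0.9, -0.5, -0.1]
width: -0.0003
```

```bash
python3 - <<'E'
from h import *
to(bx(-80,-79,37))
for n in("scene","top"):
    d,_=cam(n); im=d["image"]; im=im[110:290,210:450] if n=="scene" else im[80:290,240:460]; cv2.imwrite(f"pics/{n}3.png",cv2.resize(im,None,fx=2.8,fy=2.8,interpolation=cv2.INTER_CUBIC))
E
```

```text
t 8.43 tcp [505.3 106.1  36.9] rot [-8.970e+01 -1.000e-01 -1.566e+02] box [-79.8 -79.5] F [ 0.9 -0.5 -0.1] w -0.0003 q [ 0.35  0.3  -0.68  1.97  0.24  0.95 -1.61]
rotvec tool deg [-0.3 -0.   0.1]
[0.505 0.107 0.037] delta tool mm (now axes) [ 0.2 -0.1 -0.5]
```

View pics/scene3.png

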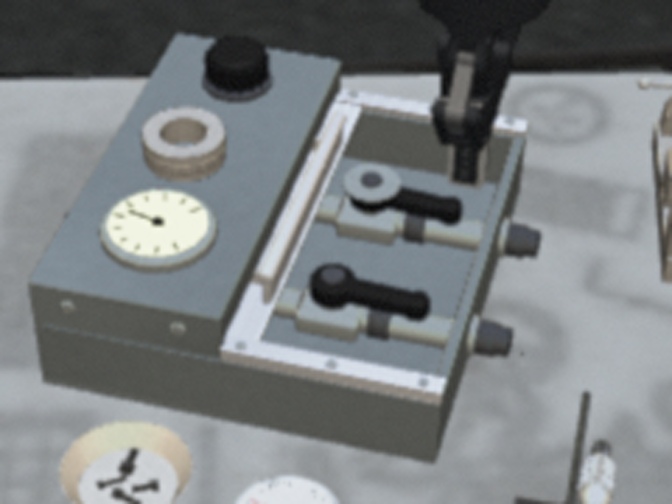

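Call:
{"method": "move_arm", "body": {"moves": [{"hand":-1,"tx":0,"ty":0,"tz":-6,"rx":0,"ry":0,"rz":0},{"hand":-1,"tx":0,"ty":0,"tz":-6,"rx":0,"ry":0,"rz":0},{"hand":-1,"tx":0,"ty":0,"tz":-6,"rx":0,"ry":0,"rz":0},{"hand":-1,"tx":0,"ty":0,"tz":-6,"rx":0,"ry":0,"rz":0}]}}

```text
clock: 9.02
tcp_pos: [0.4973, 0.1286, 0.0388]
ee_rot: [-1.562, 0.002, -2.734]
ft_force: [1.9, -2.1, 0.2]
width: 0.0001
```

```bash
python3 - <<'E'
from h import *
to(bx(-80,-36,37))
for n in("scene",):
    d,_=cam(n); im=d["image"]; im=im[110:290,210:450] if n=="scene" else im[80:290,240:460]; cv2.imwrite(f"pics/{n}4.png",cv2.resize(im,None,fx=2.8,fy=2.8,interpolation=cv2.INTER_CUBIC))
E
```

```text
t 9.03 tcp [497.3 128.6  38.8] rot [-8.950e+01  1.000e-01 -1.567e+02] box [-78.3 -55.7] F [ 1.9 -2.1  0.2] w 0.0001 q [ 0.32  0.29 -0.7   1.97  0.24  0.95 -1.66]
rotvec tool deg [-0.5 -0.1 -0.1]
[0.488 0.146 0.037] delta tool mm (now axes) [  1.7   1.6 -19.7]
```

View pics/scene4.png

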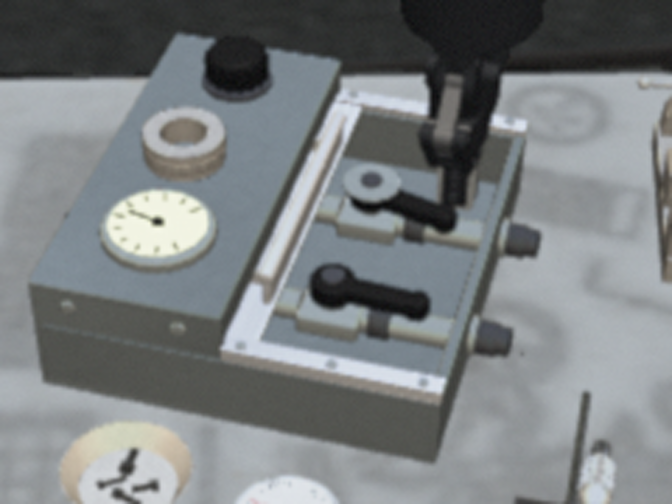

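Call:
{"method": "move_arm", "body": {"moves": [{"hand":-1,"tx":1,"ty":1.5,"tz":-6,"rx":0,"ry":0,"rz":0},{"hand":-1,"tx":0,"ty":0.5,"tz":-6,"rx":0,"ry":0,"rz":0},{"hand":-1,"tx":0,"ty":0.5,"tz":-6,"rx":0,"ry":0,"rz":0},{"hand":-1,"tx":-1,"ty":0,"tz":-4,"rx":0,"ry":0,"rz":0}]}}

```text
clock: 9.57
tcp_pos: [0.4899, 0.1503, 0.0373]
ee_rot: [-1.56, 0.006, -2.735]
ft_force: [0.1, -2.8, 1.7]
width: -0.0003
```

```bash
python3 - <<'E'
from h import *
to(bx(-73,-26,36),bx(-63,-20,36),bx(-51,-16.5,36))
for n in("scene",):
    d,_=cam(n); im=d["image"]; im=im[110:290,210:450] if n=="scene" else im[80:290,240:460]; cv2.imwrite(f"pics/{n}5.png",cv2.resize(im,None,fx=2.8,fy=2.8,interpolation=cv2.INTER_CUBIC))
E
```

```text
t 9.57 tcp [489.9 150.3  37.3] rot [ -89.4    0.4 -156.7] box [-76.4 -32.9] F [ 0.1 -2.8  1.7] w -0.0003 q [ 0.28  0.29 -0.71  1.98  0.24  0.95 -1.71]
rotvec tool deg [-0.6 -0.1 -0.4]
[0.49  0.158 0.036] delta tool mm (now axes) [-3.4  1.2 -6.9]
[0.497 0.167 0.036] delta tool mm (now axes) [-10.  -0.  -6.]
[0.507 0.175 0.036] delta tool mm (now axes) [-12.    0.   -3.5]
```

View pics/scene5.png

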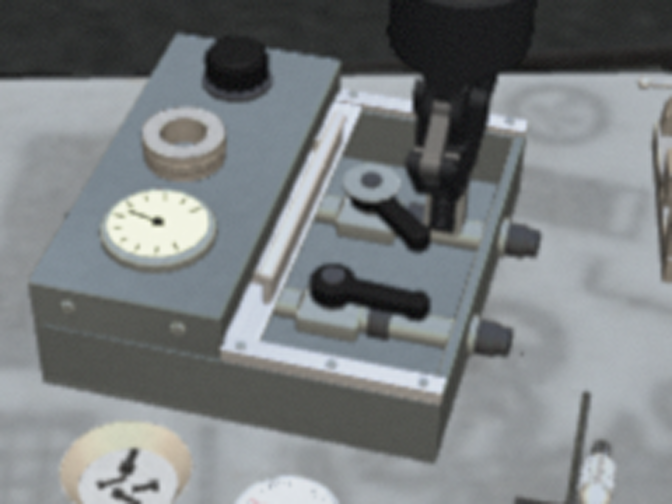

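Call:
{"method": "move_arm", "body": {"moves": [{"hand":-1,"tx":-2,"ty":1,"tz":-4,"rx":0,"ry":0,"rz":0},{"hand":-1,"tx":-3,"ty":0,"tz":-4,"rx":0,"ry":0,"rz":0},{"hand":-1,"tx":-4,"ty":0,"tz":-3,"rx":0,"ry":0,"rz":0},{"hand":-1,"tx":-4,"ty":0,"tz":-2,"rx":0,"ry":0,"rz":0}]}}

```text
clock: 10.12
tcp_pos: [0.4942, 0.1689, 0.0349]
ee_rot: [-1.562, 0.001, -2.734]
ft_force: [-1.5, -1.9, 1.8]
width: 0.0
```

```bash
python3 - <<'E'
from h import *
to(bx(-63,-20,36),bx(-51,-16.5,36))
for n in("scene",):
    d,_=cam(n); im=d["image"]; im=im[110:290,210:450] if n=="scene" else im[80:290,240:460]; cv2.imwrite(f"pics/{n}6.png",cv2.resize(im,None,fx=2.8,fy=2.8,interpolation=cv2.INTER_CUBIC))
E
```

```text
t 10.12 tcp [494.2 168.9  34.9] rot [ -89.5    0.  -156.6] box [-65.1 -17.5] F [-1.5 -1.9  1.8] w 0.0 q [ 0.24  0.32 -0.71  1.95  0.26  0.96 -1.76]
rotvec tool deg [-0.5 -0.  -0. ]
[0.497 0.167 0.036] delta tool mm (now axes) [-2.1 -1.   2.5]
[0.507 0.175 0.036] delta tool mm (now axes) [-12.   -0.   -3.5]
```

View pics/scene6.png

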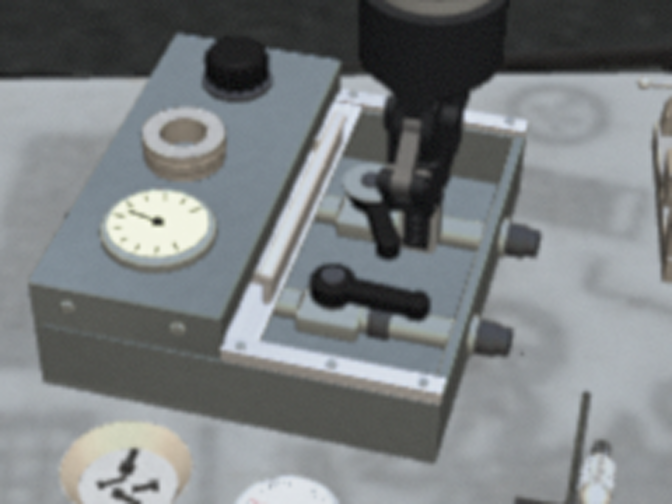

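Call:
{"method": "move_arm", "body": {"moves": [{"hand":-1,"tx":-4,"ty":-1,"tz":1,"rx":0,"ry":0,"rz":0},{"hand":-1,"tx":-3,"ty":0,"tz":0,"rx":0,"ry":0,"rz":0},{"hand":-1,"tx":-3,"ty":0,"tz":0,"rx":0,"ry":0,"rz":0},{"hand":-1,"tx":-2,"ty":0,"tz":0,"rx":0,"ry":0,"rz":0}]}}

```text
clock: 10.68
tcp_pos: [0.5037, 0.1752, 0.035]
ee_rot: [-1.566, -0.003, -2.732]
ft_force: [-3.4, -0.1, 1.5]
width: 0.0001
```

```bash
python3 - <<'E'
from h import *
to(bx(-51,-16.5,36))
for n in("scene",):
    d,_=cam(n); im=d["image"]; im=im[110:290,210:450] if n=="scene" else im[80:290,240:460]; cv2.imwrite(f"pics/{n}7.png",cv2.resize(im,None,fx=2.8,fy=2.8,interpolation=cv2.INTER_CUBIC))
E
```

```text
t 10.68 tcp [503.7 175.2  35. ] rot [ -89.7   -0.2 -156.5] box [-53.9 -15.5] F [-3.4 -0.1  1.5] w 0.0001 q [ 0.23  0.35 -0.7   1.92  0.28  0.97 -1.76]
rotvec tool deg [-0.3  0.1  0.2]
[0.507 0.175 0.036] delta tool mm (now axes) [-2.9 -1.   1. ]
```

View pics/scene7.png

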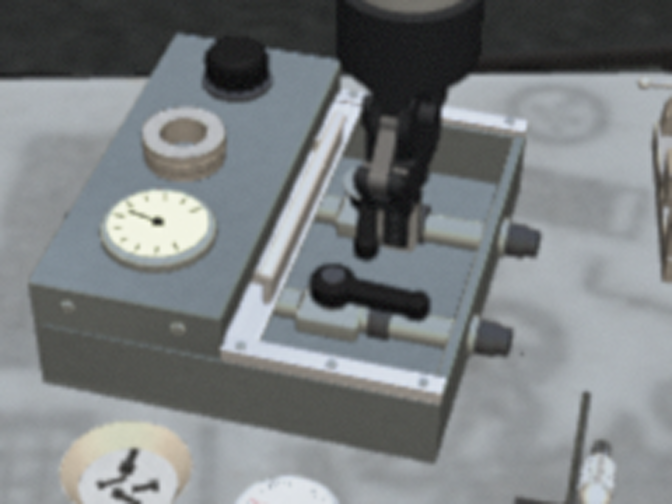

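Nearly across; continue gently to the stop.

Call:
{"method": "move_arm", "body": {"moves": [{"hand":-1,"tx":-2.5,"ty":0,"tz":0,"rx":0,"ry":0,"rz":0},{"hand":-1,"tx":-2,"ty":0,"tz":0,"rx":0,"ry":0,"rz":0},{"hand":-1,"tx":-2,"ty":0,"tz":0,"rx":0,"ry":0,"rz":0}]}}

```text
clock: 11.1
tcp_pos: [0.5097, 0.1788, 0.0349]
ee_rot: [-1.567, -0.003, -2.731]
ft_force: [-3.8, 0.1, 1.1]
width: -0.0002
```

```bash
python3 - <<'E'
from h import *
to(bx(-51,-16.5,36))
E
```

```text
t 11.1 tcp [509.7 178.8  34.9] rot [ -89.8   -0.2 -156.5] box [-46.9 -14.5] F [-3.8  0.1  1.1] w -0.0002 q [ 0.22  0.36 -0.7   1.91  0.28  0.97 -1.77]
rotvec tool deg [-0.2  0.1  0.2]
[0.507 0.175 0.036] delta tool mm (now axes) [ 4.1 -1.   2. ]
```

Call:
{"method": "move_arm", "body": {"moves": [{"hand":-1,"tx":-2,"ty":0,"tz":0.5,"rx":0,"ry":0,"rz":0},{"hand":-1,"tx":-2,"ty":0,"tz":0.5,"rx":0,"ry":0,"rz":0}]}}

```text
clock: 11.35
tcp_pos: [0.5104, 0.1791, 0.0348]
ee_rot: [-1.567, -0.011, -2.731]
ft_force: [-10.1, -1.9, 9.1]
width: 0.0003
```

```bash
python3 - <<'E'
from h import *
st()
for n in("scene","top"):
    d,_=cam(n); im=d["image"]; im=im[110:290,210:450] if n=="scene" else im[80:290,240:460]; cv2.imwrite(f"pics/{n}8.png",cv2.resize(im,None,fx=2.8,fy=2.8,interpolation=cv2.INTER_CUBIC))
E
```

```text
t 11.35 tcp [510.4 179.1  34.8] rot [ -89.8   -0.6 -156.5] box [-46.2 -14.5] F [-10.1  -1.9   9.1] w 0.0003 q [ 0.22  0.37 -0.7   1.9   0.28  0.98 -1.77]
```

View pics/scene8.png

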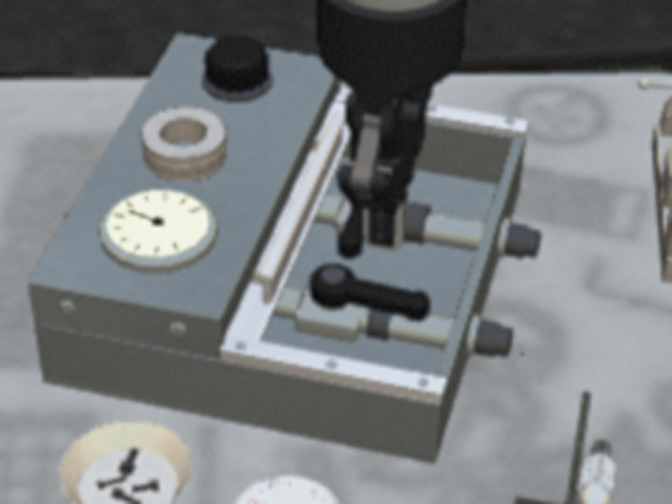

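Call:
{"method": "move_arm", "body": {"moves": [{"hand":-1,"tx":-1.5,"ty":0,"tz":0,"rx":0,"ry":0,"rz":0},{"hand":-1,"tx":-1.5,"ty":0,"tz":0,"rx":0,"ry":0,"rz":0},{"hand":-1,"tx":10,"ty":0,"tz":0,"rx":0,"ry":0,"rz":0.5},{"hand":-1,"tx":8,"ty":-5,"tz":0,"rx":0,"ry":0,"rz":0},{"hand":-1,"tx":0,"ty":-35,"tz":0,"rx":0,"ry":0,"rz":0},{"hand":-1,"tx":0,"ty":-50,"tz":0,"rx":0,"ry":0,"rz":0},{"hand":-1,"tx":0,"ty":-50,"tz":30,"rx":0,"ry":0,"rz":0},{"hand":-1,"tx":0,"ty":-10,"tz":60,"rx":0,"ry":0,"rz":0},{"hand":-1,"tx":0,"ty":0,"tz":60,"rx":0,"ry":0,"rz":0},{"hand":-1,"tx":0,"ty":0,"tz":0,"rx":0,"ry":0,"rz":0}]}}

```text
clock: 12.7
tcp_pos: [0.5606, 0.0282, 0.197]
ee_rot: [-1.554, 0.01, -2.732]
ft_force: [-0.2, 0.5, -0.4]
width: -0.0001
```

```bash
python3 - <<'E'
from h import *
st()
for n in("scene","top"):
    d,_=cam(n); cv2.imwrite(f"pics/{n}9f.png",d["image"]);im=d["image"]; im=im[110:340,210:470] if n=="scene" else im[80:290,240:460]; cv2.imwrite(f"pics/{n}9.png",cv2.resize(im,None,fx=2.6,fy=2.6,interpolation=cv2.INTER_CUBIC))
E
```

```text
t 12.7 tcp [560.6  28.2 197. ] rot [ -89.     0.6 -156.5] box [ -60. -173.] F [-0.2  0.5 -0.4] w -0.0001 q [ 0.48  0.19 -0.65  1.72  0.14  1.26 -1.37]
```

View pics/scene9.png

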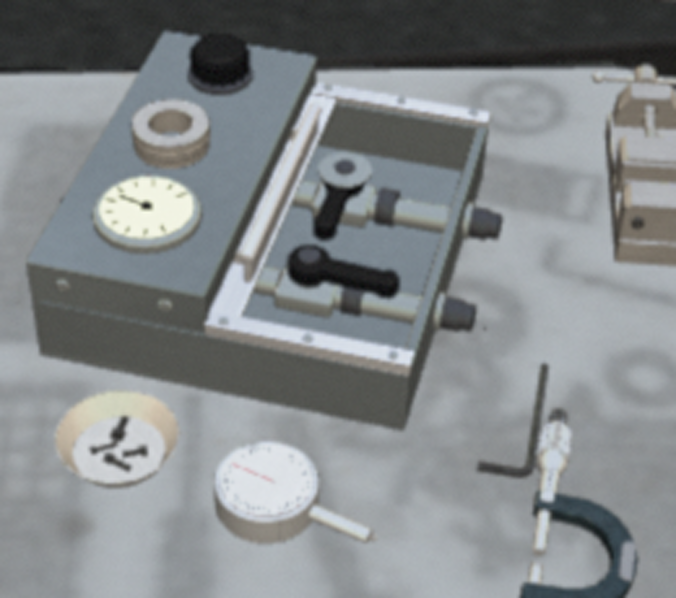

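View pics/top9.png

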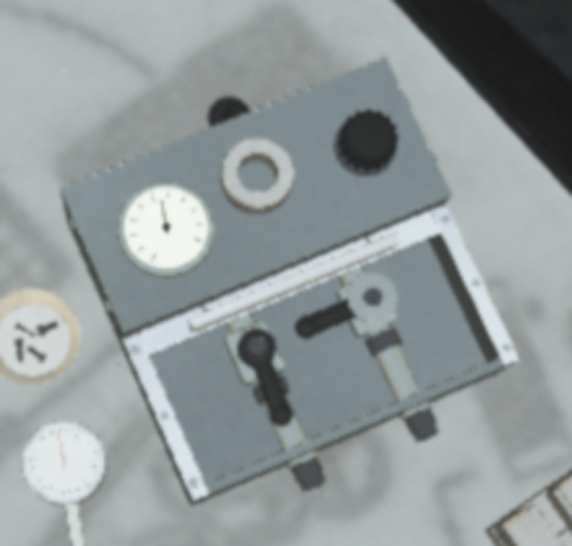

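```bash
python3 - <<'E'
from h import *
d,_=cam("top"); ds,_=cam("scene")
f=lambda d,q,o,z:(RB.T@(ray(d,o[0]+q[0]/2.6,o[1]+q[1]/2.6,z)[:2]-TB)*1000)
for d_,o,h,t in((d,(240,80),(373,296),(306,326)),(ds,(210,110),(345,168),(326,230))):
    a=f(d_,h,o,.052);b=f(d_,t,o,.047);v=b-a;print(a.round(1),b.round(1),np.degrees(np.arctan2(v[1],-v[0])).round(1))
a=f(d,(388,242),(240,80),.076);b=f(d,(195,326),(240,80),.076);print("lip",a,b)
E
```

```text
[-30.2 -49.8] [-30.4  -1. ] 89.7
[-31.  -44.4] [-33.3  10. ] 87.6
lip [ -4.67496964 -67.99599872] [-6.48504714 70.86284886]
```

```bash
python3 - <<'E'
from h import *
a=cv2.imread("pics/top0.png");b=cv2.imread("pics/top9f.png")
print([int(cv2.absdiff(a,b)[y0:y1,x0:x1].max()) for x0,x1,y0,y1 in((230,275,185,230),(245,285,238,295),(278,370,288,365),(322,358,128,165))])
r.job_done()
E
```

```text
[3, 3, 4, 3]
the job is handed in; nothing more can be done
```

The job is handed in after about 13 s of the 45 s allowed. The cover is pushed back to its stop and the tagged handle is shut across the box; `job_done` gave no verdict.

- **Cover:** I pushed it by its lip with the shut fingertips until it stopped moving. The force was about 3 N on the way and about 9 N when last read against the stop. In the top picture the lip's top edge moved from x ≈ -98 to about -5.5 mm. That is about 93 mm pushed, plus up to 12 mm it may already have been open, so it passes the 88 mm needed. It ended 2 to 3 mm short of where I estimated the full-back position, which is within my measuring error.
- **Tagged handle:** It is the right one, with its pivot at (-32, -48). I pushed it clockwise until it stopped, at about 14 N. Afterwards it measured 89.7° in the top camera and 87.6° in the scene camera, against 90° for shut and about 82° as the limit.
- **Untagged handle:** It was not touched and still points to the front, as before.
- **Loose things:** The start and end top pictures show no change around the five loose things.
- **Robot:** It was clear of the box at the end, with about zero force on the tool.

The two cameras differed by about 5 mm in the hub's position across the box and by 11 mm at the handle's end. The handle angles still agreed within about 2°.

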